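# Lay the shortest battery pack in the test tray without denting it

## Robot

A 6-joint arm with a two-finger parallel gripper is mounted at the origin on the work surface. World frame = base frame: x ahead of the robot, y to its left, z up, the work surface at z = 0. Lengths are in m, angles in rad, forces in N, time in s.
With the tool pointing down it reaches from about 0.375 to 0.975 m from the base axis. Payload 3.8 kg.
Tool frame: the origin (TCP) lies at the very end of the fingers, on their centre line; the grasp point (between the pads) lies bot.hold_point_z behind it (bot.hold_point_z is the distance from the TCP to the grasp point, in m); z points along the fingers, y is the line along which they close (so a half turn about z gives the same grasp; the last joint's range is limited). The gripper opens to 85 mm and grips with 20 to 120 N. Pads are 22 mm wide; open, the fingers measure 114 mm over their backs; the gripper's body (76 mm by 85 mm) begins 54 mm behind the grasp point. The pads swing forward as they close: fully open they stand 13 mm farther back than shut.
Start: joints at [-1.239, 0.264, 1.604, -0, 1.274, -0.037], TCP at [0.243, -0.63, 0.231] pointing down, gripper open.
Joint ranges: [-2.63, 2.63], [-0.94, 2.18], [0.31, 2.57], [-1.31, 4.45], [0, 2.66], [-2.55, 2.55]. Speed limits (rad/s): [2.57, 2.57, 3.14, 3.14, 3.14, 3.14].

## Interface

Orientations are given as a rotation vector (axis times angle).
In Python, from workcell import bot gives the robot as it stands.
- The arm moves only by the tool advance, called after "Request:" by a JSON object that holds its "api" and its "payload", one argument or row to a line. Schema: {"type":"object","properties":{"ticks":{"type":"array","items":{"type":"array","prefixItems":[{"type":"array","items":{"type":"number"},"minItems":3,"maxItems":3},{"type":"number"}],"minItems":2,"maxItems":2},"minItems":1,"maxItems":5},"aperture":{"type":"number"},"grip_force":{"type":"number"},"only":{"type":"string"},"quiet":{"type":"boolean"},"lines":{"type":"string"}},"required":["ticks"],"additionalProperties":false}. ticks is a list of rows, 1 to 5 of them, each written [[dx, dy, dz], turn]: dx, dy, dz in shares of the most that a row can go, 1 being 62.5 mm, then a turn about the tool's z in units of 0.05 rad; each row shifts and turns the commanded pose from where the row before left it, along the tool's axes as they then stand; what a row does not reach is not made up. A row lasts 1/8 s, in which the tool goes at most 0.0625 m and 0.188 rad, less where a joint would pass 70% of its speed; a pose out of reach is approached as far as the arm can. aperture is the opening from 0.0 (shut) to 1.0 (fully open), set as the call begins (left out keeps the last). The fingers move at their own pace and stop on an object; grip_force is the grip in N (left out, the last holds). Time passes only in rows, so rows that do not move let the fingers close. The tool returns the time, the measured TCP pose, the force, the opening and the grip force at its end. only (a regular expression) keeps the lines of the reply that match it, lines (a string "A,B") keeps lines A to B, and quiet returns only ok. Input that does not fit is refused with a message, and nothing moves.
- bot.read_state(): the state, without advancing time (a new reading comes with each control period).
- bot.read_camera(name): name is "scene" or "top"; returns the picture (480x640x3 uint8, red, green, blue); there is no depth.
- bot.camera_info(name): a dict with "intrinsics" (3x3 intrinsics, pixels), "extrinsics" (4x4, takes a point from camera to world coordinates). Camera axes: x right, y down, z forward; pixel columns grow to the right and rows downward; lengths in m; the calibration is good to about 2 mm. A picture is of the moment at which its call begins. camera_info takes no time and is no camera call.
- bot.finish_job(): hands the job in; it is judged then, once.
The state is a dict: "time": time; "q": joint angles; "joint_vel": joint speeds; "joint_torque": joint torques, N m; "tool_pos": TCP position; "tcp_rot": TCP orientation; "wrist_force": force on the tool from outside, world axes, zero at the start; "torque": the same for the moment, N m; "width": opening from 0.0 (shut) to 1.0 (fully open); "grip_force": force on a finger pad.
Only numpy, scipy, OpenCV 4.12 (cv2) and the standard library are available. Lean on these libraries where they do the work, as an engineer would, in place of code of your own. Each camera call takes 0.05 s, during which the arm holds its last target. There are 200 camera calls.

## Task

Pick up the shortest of the three blue battery packs and lay it flat in the shallow grey test tray, fully inside the rim. Its cells are thin-walled, so handle it gently: use a light grip (under about 35 N on each finger), and lower it onto the tray's floor instead of dropping it or pressing it down hard. Leave the two longer packs where they are.

Things in the scene. Friction and masses are not known exactly. Their poses are not given: they have to be found in the camera images.
- pack_short: the shortest blue battery pack, a block 75 mm long, 36 wide, 40 high, 0.15 to 0.27 kg, yellow-and-white ends, paper label on top. Origin: centre of its underside; x along its length, z up. Lies on the table. A grip of 20 to 25 N on each finger across its width holds it. It dents if both fingers' forces on it exceed 75 N together, is pressed on the tray with over 45 N, or is let go over 20 mm up.
- pack_mid: a blue battery pack like the short one but 115 mm long, 0.3 kg, to be left alone; its height is 40 mm and its width 36 mm. Origin: centre of its underside; x runs along its length, z up. It lies on the table.
- pack_long: a blue battery pack like the short one but 150 mm long, 0.4 kg, to be left alone; its height is 40 mm and its width 36 mm. Origin: centre of its underside; x runs along its length, z up. It lies on the table.
- tray: shallow open grey test tray, fixed to the table; outside 113 mm along its x, 72 mm along its y, 12 mm high; walls and floor 4 mm thick: the inside is 105 by 64 mm, its floor 4 mm above the table, the rim 8 mm above that floor. Origin: centre of its underside, at table height; z up.

How it is judged:
On the way:
1. the short pack is lifted clear of the table (height (world z) of pack_short above 0.03 m), for 0.2 s.
At the end, for the whole second after the job is handed in: The short pack lies at rest, right way up and flat (within 6 degrees) on the inner floor of the tray, inside its rim (its centre within 17 mm of the tray's centre along the tray, 16 mm across, its underside within 3 mm of the inner floor); the two longer packs are within 20 mm of where they began (x of pack_short in the frame of tray between -0.017 and 0.017 m and y of pack_short in the frame of tray between -0.016 and 0.016 m and z of pack_short in the frame of tray between 0.001 and 0.007 m and angle between pack_short's own z axis and vertical below 0.1 rad and linear speed of pack_short below 0.02 m/s and distance of each of pack_mid, pack_long from where it was at the start of the episode below 0.02 m); the robot touches nothing.
It fails at once if the fingers squeeze or push the short pack with more than 75 N in all (both fingers added) (contact force between pack_short and the fingers above 75 N).
It fails at once if the short pack meets the tray with more than 45 N (pressed down hard) (contact force between pack_short and tray above 45 N).
It fails at once if the short pack is dropped: out of the fingers while its underside is more than 20 mm above the table (16 mm above the tray's floor) (contact force between pack_short and the fingers below 0.1 N and height (world z) of pack_short above 0.02 m).
It fails at once if a longer pack is moved by more than 20 mm (distance of any of pack_mid, pack_long from where it was at the start of the episode above 0.02 m).
It also fails if it takes over 42 s, if anything falls off the work surface, if the arm or the gripper's body presses on something with over 40 N, if the wrist force passes 120 N, or if a joint passes its speed limit or range.

## Working session

There is one attempt and no reset: what is moved stays moved. The work goes in short steps, Python scripts to look and compute and a tool call to move; the robot and the scene stay as the last step left them, time stands still between calls to the robot, and variables do not carry over. Pictures are saved under pics/ and viewed, at most 10 in all, crops included, and the job is handed in when it is done.

```bash
ls; mkdir -p pics; python3 - <<'E'
from workcell import bot
import cv2
for n in("scene","top"):
    im=bot.read_camera(n); cv2.imwrite(f"pics/{n}0.png",im[:,:,::-1]); c=bot.camera_info(n); print(n,c["intrinsics"],c["extrinsics"])
print(bot.hold_point_z,bot.read_state())
E
```

```text
pics
workcell.py
scene [[465.74502446   0.         310.93175031]
 [  0.         465.74502446 237.3786053 ]
 [  0.           0.           1.        ]] [[-0.24927946  0.79769206 -0.54913307  0.95954716]
 [ 0.9684222   0.20283108 -0.14497582  0.14814702]
 [-0.00426481 -0.56793215 -0.82306432  0.68678145]
 [ 0.          0.          0.          1.        ]]
top [[623.49418192   0.         331.16460787]
 [  0.         623.49418192 226.06935679]
 [  0.           0.           1.        ]] [[-0.02646556 -0.97982784  0.19808325  0.32829872]
 [-0.99960731  0.02411437 -0.01427299  0.03474972]
 [ 0.00920842 -0.19838321 -0.98008128  1.04807492]
 [ 0.          0.          0.          1.        ]]
0.0187 {'time': 0.1, 'q': array([-1.23891483e+00,  2.64653707e-01,  1.60526524e+00,  9.86551480e-06,
        1.27370068e+00, -3.69039045e-02]), 'joint_vel': array([-0.00084082, -0.00146407, -0.00312451,  0.0006542 , -0.00171107,
       -0.00093619]), 'joint_torque': array([ 3.82562503e-04, -5.16707611e+01, -3.68589199e+01, -2.36756210e-05,
        6.23981352e-03,  1.41708501e-06]), 'tool_pos': array([ 0.24310539, -0.62898089,  0.23008776]), 'tcp_rot': array([-3.08636415e+00, -5.75637306e-01,  4.52954918e-04]), 'wrist_force': array([ 0.36403695,  0.03127859, -0.11704348]), 'torque': array([-0.00501365,  0.01094088,  0.04224233]), 'grip_force': 0.0, 'width': 1.0000829640453908}
```

View pics/top0.png

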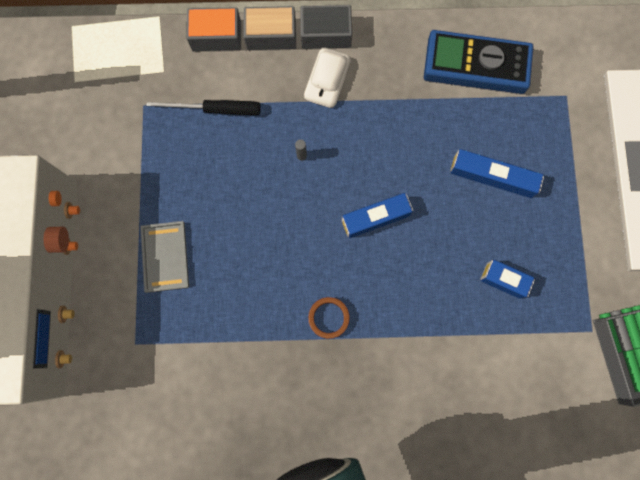

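View pics/scene0.png

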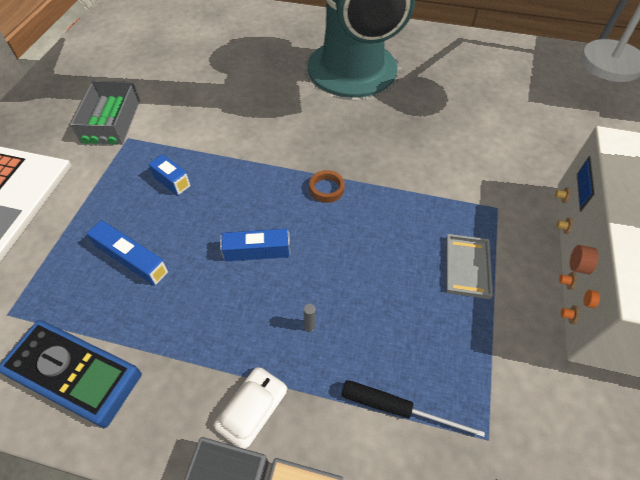

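The top view shows the short pack at about (508,279), the mid pack at (377,214), the long pack at (497,172) and the tray at (165,256). In the scene view the short pack is at (170,175) and the tray at (468,266).

```bash
cat > h.py <<'E'
import cv2,numpy as np
from workcell import bot
def ray(n,uv,z):
    c=bot.camera_info(n);K=np.array(c["intrinsics"]);T=np.array(c["extrinsics"])
    uv=np.atleast_2d(uv).astype(float)
    d=np.c_[uv,np.ones(len(uv))]@np.linalg.inv(K).T@T[:3,:3].T
    return (T[:3,3]+d*((z-T[2,3])/d[:,2])[:,None])[:,:2]
def rect(P):
    (c,s,a)=cv2.minAreaRect((P*1000).astype(np.float32))
    b=cv2.boxPoints((c,s,a)); e=[b[1]-b[0],b[2]-b[1]]; e=max(e,key=np.linalg.norm)
    return np.round(c,1),np.round(s,1),round(float(np.degrees(np.arctan2(e[1],e[0])))%180,1)
E
python3 - <<'E'
from h import *
for n,(ps,tr) in {"top":((470,250,80,60),(130,210,70,90)),"scene":((140,145,60,60),(430,225,75,85))}.items():
    im=cv2.imread(f"pics/{n}0.png");h=cv2.cvtColor(im,cv2.COLOR_BGR2HSV)
    x,y,w,H=ps
    s=h[y:y+H,x:x+w]
    def big(m,o):
        c=max(cv2.findContours(m.astype(np.uint8),0,1)[0],key=cv2.contourArea)[:,0]; return cv2.convexHull(c)[:,0]+o
    # label centroid, top face
    lab=((s[...,1]<60)&(s[...,2]>200)).astype(np.uint8)
    L=cv2.connectedComponentsWithStats(lab); i=1+np.argmax(L[2][1:,4]); print(n,"label",L[3][i]+(x,y),ray(n,L[3][i]+(x,y),.04),L[2][i,4])
    blue=(s[...,1]>190)&(s[...,2]>90)
    print(np.percentile(s[...,2][blue],[5,25,50,75,95]))
    for t in (120,150,165): 
        print(t,rect(ray(n,big(((s[...,1]>190)&(s[...,2]>t))|(lab>0),(x,y)),.04)))
    x,y,w,H=tr; s=h[y:y+H,x:x+w]
    m=~((s[...,0]>100)&(s[...,0]<125)&(s[...,1]>90))
    m=cv2.morphologyEx(m.astype(np.uint8),cv2.MORPH_OPEN,np.ones((2,2)))
    print("tray",rect(ray(n,big(m,(x,y)),.012)))
    cr=[cv2.resize(im[b:b+d,a:a+c],(400,400*d//c),interpolation=0) for a,b,c,d in(ps,tr)]
    cv2.imwrite(f"pics/c_{n}.png",np.hstack([cv2.copyMakeBorder(k,0,600-k.shape[0],0,0,0) for k in cr]))
E
```

```text
top label [510.1728972  277.52803738] [[ 0.43948905 -0.26882083]] 214
[ 92.   93.5  98.  129.  158. ]
120 (array([ 439.4, -268.8]), array([29.4, 19.3]), 62.8)
150 (array([ 439.4, -268.8]), array([29.4, 19.3]), 62.8)
165 (array([ 439.4, -268.8]), array([29.4, 19.3]), 62.8)
tray (array([499.9, 308.3]), array([151.9,  99.2]), 2.1)
scene label [166.59689922 167.10852713] [[ 0.43914286 -0.26985117]] 129
[ 92.   93.   95.   97.  134.6]
120 (array([ 469.3, -226. ]), array([38.6, 24.2]), 39.6)
150 (array([ 469.3, -226. ]), array([38.6, 24.2]), 39.6)
165 (array([ 469.3, -226. ]), array([38.6, 24.2]), 39.6)
tray (array([485.7, 310.5]), array([173.1,  97.4]), 1.2)
```

View pics/c_top.png

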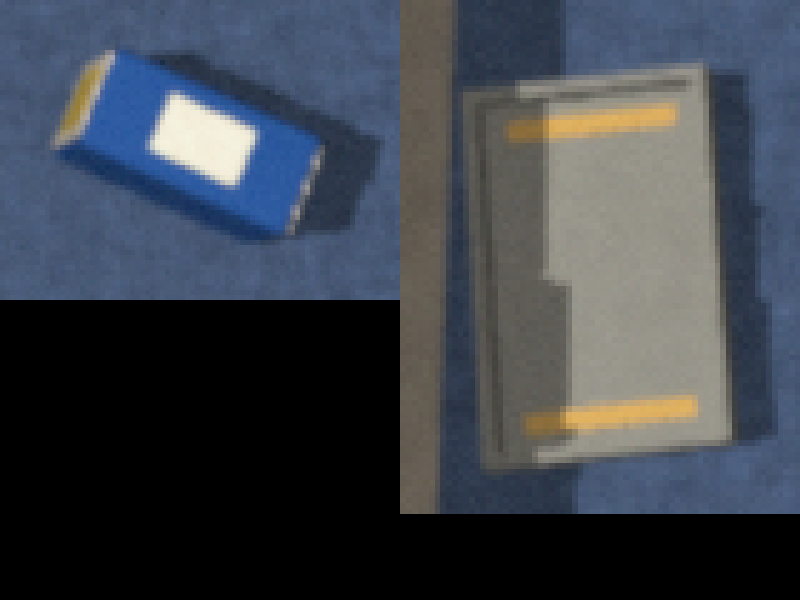

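The label rays from both views agree within 1 mm at about (0.439, -0.269). Next I'll get the pack's top face and the tray rim more accurately.

```bash
python3 - <<'E'
from h import *
def big(m,o):
    c=max(cv2.findContours(m.astype(np.uint8),0,1)[0],key=cv2.contourArea); return cv2.convexHull(c)[:,0]+o
im=cv2.imread("pics/top0.png").astype(int)
x,y,w,H=470,250,80,60; s=im[y:y+H,x:x+w]; b,r=s[...,0],s[...,2]
lab=(r>190)
for t in(125,140,150):
    m=((b-r>60)&(b>t))|lab
    m=cv2.morphologyEx(m.astype(np.uint8),cv2.MORPH_OPEN,np.ones((3,3)))
    print(t,m.sum(),rect(ray("top",big(m,(x,y)),.04)))
# hand-read crop corners of tray rim, scale 400/70
c=np.array([[65,93],[307,66],[333,443],[83,468]])*70/400+[130,210]-.5
P=ray("top",c,.012);print(P,rect(P))
# strips & pale-mask
hs=cv2.cvtColor(im.astype(np.uint8),cv2.COLOR_BGR2HSV)
for n,(x,y,w,H) in{"top":(140,212,60,88),"scene":(430,225,68,85)}.items():
    s=cv2.cvtColor(cv2.imread(f"pics/{n}0.png"),cv2.COLOR_BGR2HSV)[y:y+H,x:x+w]
    o=(s[...,0]>10)&(s[...,0]<28)&(s[...,1]>100)
    L=cv2.connectedComponentsWithStats(o.astype(np.uint8));k=np.argsort(-L[2][1:,4])[:2]+1
    q=ray(n,L[3][k]+(x,y),.004); print(n,L[2][k,4],q,q.mean(0),np.degrees(np.arctan2(*(q[0]-q[1])[::-1])))
    m=(s[...,1]<85); print(rect(ray(n,big(cv2.morphologyEx(m.astype(np.uint8),2,np.ones((3,3))),(x,y)),.012)))
    # label+blue in scene
E
```

```text
125 837 (array([ 438.9, -267.7]), array([70.8, 34.6]), 63.6)
140 765 (array([ 439. , -267.5]), array([70.1, 32.8]), 63.7)
150 725 (array([ 439.1, -267.2]), array([69.5, 31.4]), 63.6)
[[0.54612273 0.34130798]
 [0.55254129 0.27004739]
 [0.44040702 0.26022534]
 [0.43499883 0.33235099]] (array([493.3, 301.2]), array([112.6,  72.3]), 5.0)
top [106  99] [[0.45010902 0.29816308]
 [0.53750018 0.30649804]] [0.4938046  0.30233056] -174.55187909386999
(array([493.7, 301. ]), array([117.4,  76.8]), 5.1)
scene [92 79] [[0.53845505 0.3055814 ]
 [0.45097313 0.29774455]] [0.49471409 0.30166297] 5.1190344518993856
(array([497.8, 301.2]), array([121.6,  75. ]), 5.1)
```

View pics/c_scene.png

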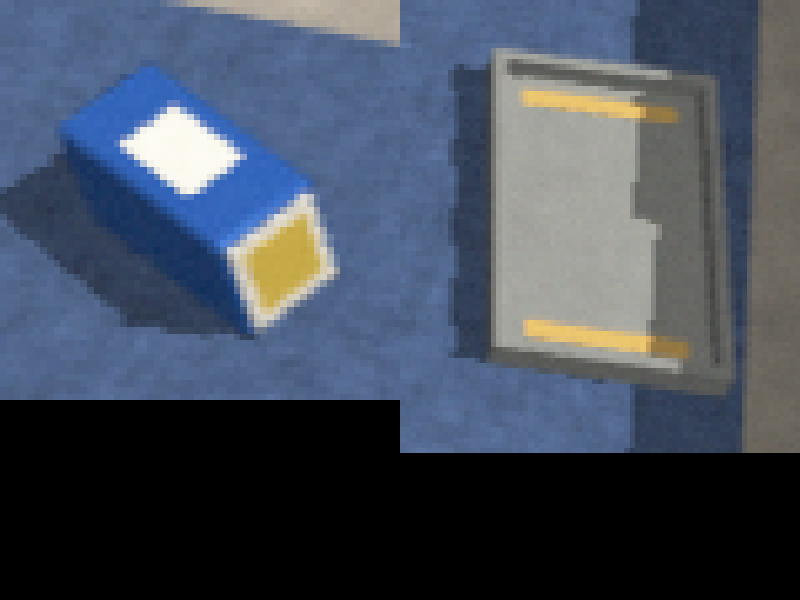

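The pack is at (0.439, -0.2685) with yaw 63.6°, and the tray at (0.494, 0.3015) with yaw 5.1°. The sizes match the given ones (tray 112.6 x 72.3 mm). With the pack gripped, the finger backs measure about 65 mm, wider than the 64 mm inside of the tray. I'll grip high so the tips stay above the rim.

The manual's scale: shifts go in shares of 62.5 mm and turns go in units of 0.05 rad. Converting my numbers, 0.039 m is 0.624, -0.033 m is -0.528.

```bash
cat >> h.py <<'E'
from scipy.spatial.transform import Rotation as R
def go(x,y,z,yaw):
    s=bot.read_state(); M=R.from_rotvec(s["tcp_rot"]).as_matrix(); h=np.degrees(np.arctan2(M[1,0],M[0,0]))
    print("tool delta",np.round(M.T@(np.array([x,y,z])-s["tool_pos"]),4),"turn",round(-np.radians(yaw-h),3),"tilt",np.round(M[:2,2],3),"F",np.round(s["wrist_force"],1),"t",s["time"])
E
```

Request:
{"api": "advance", "payload": {
  "ticks": [
    [[0.624, -0.528, 0.224], 0],
    [[0.624, -0.528, 0.224], 0],
    [[0.624, -0.528, 0.224], 0],
    [[0.624, -0.528, 0.224], 0]
  ],
  "aperture": 1.0,
  "grip_force": 22
}}

```text
time: 0.6
tool_pos: [0.3416, -0.4485, 0.1744]
tcp_rot: [-3.088, -0.575, 0.0]
wrist_force: [1.0, -0.3, 0.1]
width: 1.004
grip_force: 0.0
```

Request:
{"api": "advance", "payload": {
  "ticks": [
    [[0.624, -0.528, 0.224], 0],
    [[0.624, -0.528, 0.224], 0],
    [[0.624, -0.528, 0.224], 0],
    [[0.624, -0.528, 0.224], 0]
  ]
}}

```text
time: 1.1
tool_pos: [0.4395, -0.2692, 0.1186]
tcp_rot: [-3.088, -0.576, 0.0]
wrist_force: [0.1, -0.4, -0.5]
width: 1.001
grip_force: 0.0
```

Request:
{"api": "advance", "payload": {
  "ticks": [
    [[0, 0, 0], -3.6],
    [[0, 0, 0], -3.6],
    [[0, 0, 0], -3.6],
    [[0, 0, 0], -3.6],
    [[0, 0, 0], 0]
  ]
}}

```text
time: 1.72
tool_pos: [0.4389, -0.2706, 0.1189]
tcp_rot: [-2.688, -1.624, 0.0]
wrist_force: [-0.6, -0.7, 0.9]
width: 1.001
grip_force: 0.0
```

```bash
python3 -c "from h import *;go(.439,-.2685,.011,63.6)"
```

```text
tool delta [ 0.0019 -0.0008  0.1079] turn -0.023 tilt [-0.001  0.   ] F [-0.6 -0.7  0.9] t 1.725
```

To row units: 0.03 m is 0.48, 0.025 m is 0.4, -0.023 rad is -0.46.

Request:
{"api": "advance", "payload": {
  "ticks": [
    [[0.032, -0.016, 0.48], -0.46],
    [[0, 0, 0.48], 0],
    [[0, 0, 0.4], 0],
    [[0, 0, 0.24], 0],
    [[0, 0, 0.128], 0]
  ]
}}

```text
time: 2.35
tool_pos: [0.4389, -0.2685, 0.0105]
tcp_rot: [-2.669, -1.655, 0.001]
wrist_force: [-0.0, -0.9, 0.3]
width: 0.999
grip_force: 0.0
```

Request:
{"api": "advance", "payload": {
  "ticks": [
    [[0, 0, 0], 0],
    [[0, 0, 0], 0],
    [[0, 0, 0], 0],
    [[0, 0, 0], 0],
    [[0, 0, 0], 0]
  ],
  "aperture": 0.3,
  "grip_force": 22
}}

```text
time: 2.98
tool_pos: [0.44, -0.2692, 0.0123]
tcp_rot: [2.667, 1.657, 0.001]
wrist_force: [-0.2, -0.1, 6.6]
width: 0.418
grip_force: 23.5
```

```bash
python3 -c "from h import *;go(.439,-.2685,.011,63.6)
cv2.imwrite('pics/g.png',bot.read_camera('scene')[100:250,80:280,::-1].repeat(3,0).repeat(3,1))"
```

```text
tool delta [ 0.0002 -0.0012  0.0013] turn 0.002 tilt [ 0.001 -0.001] F [-0.2 -0.1  6.6] t 2.975
```

View pics/g.png

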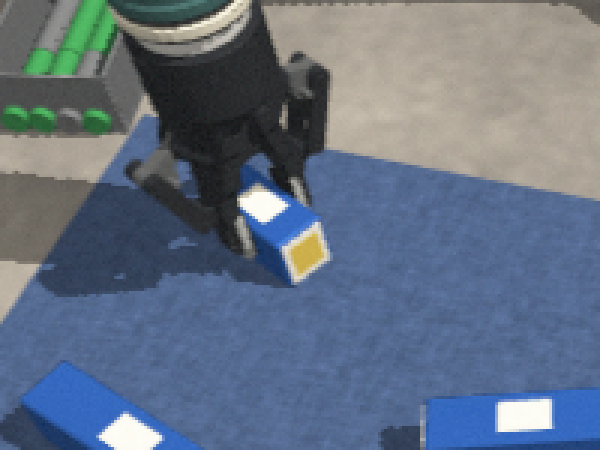

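The pack is gripped: the width is 35.5 mm (expected 36) at 23.5 N, and the label at (263,203) lies between the fingers. Lifting.

To row units: -0.03 m is -0.48, -0.025 m is -0.4.

Request:
{"api": "advance", "payload": {
  "ticks": [
    [[0, 0, -0.16], 0],
    [[0, 0, -0.32], 0],
    [[0, 0, -0.48], 0],
    [[0, 0, -0.4], 0],
    [[0, 0, -0.24], 0]
  ]
}}

```text
time: 3.65
tool_pos: [0.4394, -0.2688, 0.1126]
tcp_rot: [2.668, 1.657, 0.001]
wrist_force: [-0.1, -0.4, -2.8]
width: 0.417
grip_force: 22.7
```

Request:
{"api": "advance", "payload": {
  "ticks": [
    [[0, 0, 0], 0],
    [[0, 0, 0], 0]
  ]
}}

```text
time: 3.9
tool_pos: [0.4384, -0.2681, 0.1102]
tcp_rot: [-2.667, -1.657, 0.001]
wrist_force: [-0.8, -0.3, -2.4]
width: 0.418
grip_force: 22.7
```

```bash
python3 -c "from h import *;go(.494,.3015,.11,5.1)
cv2.imwrite('pics/l.png',bot.read_camera('scene')[50:250,60:300,::-1].repeat(3,0).repeat(3,1))"
```

```text
tool delta [ 0.5353 -0.2025  0.0007] turn 1.023 tilt [-0.002  0.001] F [-0.8 -0.3 -2.4] t 3.9
```

View pics/l.png

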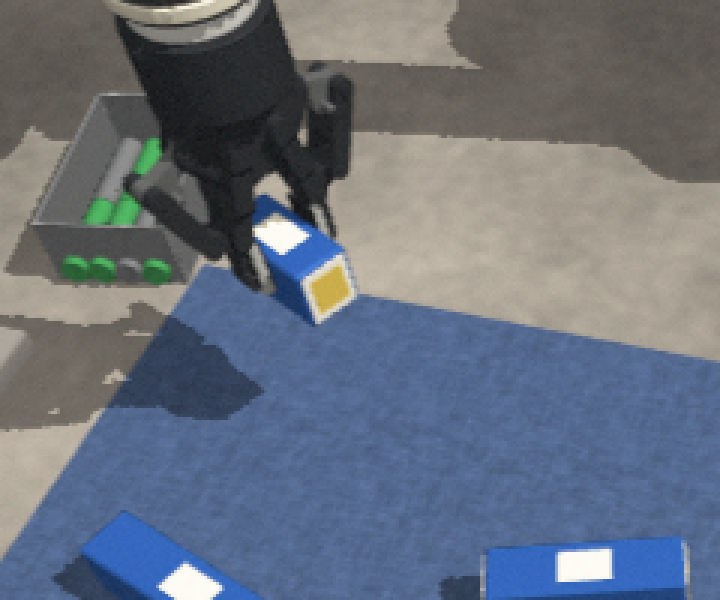

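The pack is lifted clear and level, with its label at about (283,233) between the fingers. Carrying it to the tray.

To row units: 0.04 m is 0.64, 0.03 m is 0.48.

Request:
{"api": "advance", "payload": {
  "ticks": [
    [[0.32, -0.1216, 0], 0],
    [[0.48, -0.1808, 0], 0],
    [[0.64, -0.2416, 0], 0],
    [[0.64, -0.2416, 0], 0],
    [[0.64, -0.2416, 0], 0]
  ],
  "only": "force|pos"
}}

```text
tool_pos: [0.456, -0.0853, 0.1104]
wrist_force: [0.3, 0.4, -2.0]
grip_force: 22.6
```

Request:
{"api": "advance", "payload": {
  "ticks": [
    [[0.64, -0.2416, 0], 0],
    [[0.64, -0.2416, 0], 0],
    [[0.64, -0.2416, 0], 0],
    [[0.64, -0.2416, 0], 0],
    [[0.64, -0.2416, 0], 0]
  ],
  "only": "force|pos"
}}

```text
tool_pos: [0.4765, 0.1271, 0.1104]
wrist_force: [0.7, -0.1, -2.2]
grip_force: 22.6
```

Request:
{"api": "advance", "payload": {
  "ticks": [
    [[0.64, -0.2416, 0], 0],
    [[0.64, -0.2416, 0], 0],
    [[0.64, -0.2416, 0], 0],
    [[0.48, -0.1808, 0], 0],
    [[0.24, -0.0912, 0], 0]
  ],
  "only": "force|pos"
}}

```text
tool_pos: [0.4938, 0.3024, 0.1104]
wrist_force: [-0.3, -0.7, -1.7]
grip_force: 22.6
```

Request:
{"api": "advance", "payload": {
  "ticks": [
    [[0, 0, 0], 2],
    [[0, 0, 0], 3.2],
    [[0, 0, 0], 3.6],
    [[0, 0, 0], 3.6],
    [[0, 0, 0], 3.6]
  ],
  "only": "force|pos"
}}

```text
tool_pos: [0.4942, 0.2998, 0.1106]
wrist_force: [-0.0, -0.4, -2.6]
grip_force: 22.6
```

Request:
{"api": "advance", "payload": {
  "ticks": [
    [[0, 0, 0], 2.8],
    [[0, 0, 0], 1.66],
    [[0, 0, 0], 0],
    [[0, 0, 0], 0]
  ]
}}

```text
time: 6.95
tool_pos: [0.4947, 0.3002, 0.111]
tcp_rot: [3.138, 0.141, -0.001]
wrist_force: [-0.2, 0.7, -2.5]
width: 0.415
grip_force: 22.6
```

```bash
python3 - <<'E'
from h import *
go(.494,.3015,.05,5.1)
cv2.imwrite('pics/t1.png',bot.read_camera('top')[:,:,::-1]);im=bot.read_camera('scene')[:,:,::-1];cv2.imwrite('pics/s1.png',im[150:350,380:640].repeat(3,0).repeat(3,1))
E
```

```text
tool delta [-0.0006 -0.0014  0.061 ] turn 0.001 tilt [-0.001 -0.   ] F [-0.2  0.7 -2.5] t 6.95
```

View pics/s1.png

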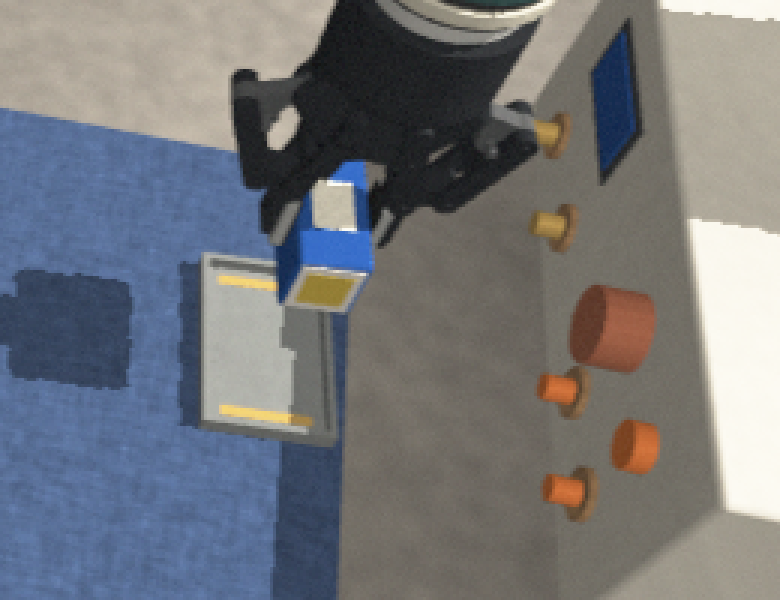

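The pack hangs above the tray with its label near scene pixel (491,218), aligned with the tray. I'll cast that ray as a check and lower.

```bash
python3 -c "
from h import *
print(ray('scene',[491,218],.139))"
```

```text
[[0.49545076 0.29926723]]
```

Request:
{"api": "advance", "payload": {
  "ticks": [
    [[-0.0096, -0.0224, 0.32], 0],
    [[0, 0, 0.4], 0],
    [[0, 0, 0.32], 0],
    [[0, 0, 0.192], 0],
    [[0, 0, 0.096], 0]
  ]
}}

```text
time: 7.68
tool_pos: [0.494, 0.3016, 0.0271]
tcp_rot: [3.138, 0.14, -0.002]
wrist_force: [0.1, -0.1, -2.4]
width: 0.417
grip_force: 22.6
```

Request:
{"api": "advance", "payload": {
  "ticks": [
    [[0, 0, 0.048], 0],
    [[0, 0, 0], 0],
    [[0, 0, 0], 0]
  ]
}}

```text
time: 8.05
tool_pos: [0.495, 0.3021, 0.0261]
tcp_rot: [-3.138, -0.139, -0.002]
wrist_force: [0.1, -0.1, -2.4]
width: 0.416
grip_force: 22.6
```

```bash
python3 -c "from h import *;go(.494,.3015,.0163,5.1)
import numpy as np
im=bot.read_camera('scene')[:,:,::-1];cv2.imwrite('pics/s2.png',im[200:330,400:560].repeat(4,0).repeat(4,1))"
```

```text
tool delta [-0.0011  0.0006  0.0098] turn -0.0 tilt [0.001 0.001] F [ 0.1 -0.1 -2.4] t 8.05
```

View pics/s2.png

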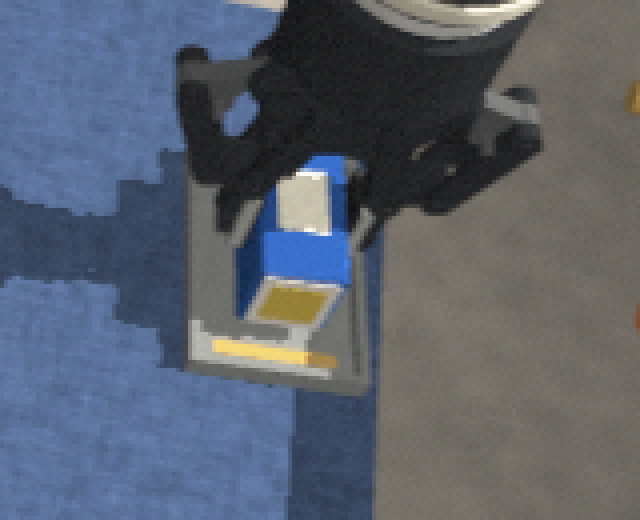

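The pack is inside the rim in plan, with its near end at about (290,305), clear of the strip. I'll creep down in small steps and watch the wrist force.

To row units: 0.002 m is 0.032, -0.001 m is -0.016.

Request:
{"api": "advance", "payload": {
  "ticks": [
    [[-0.016, 0, 0.032], 0],
    [[0, 0, 0.032], 0],
    [[0, 0, 0.016], 0],
    [[0, 0, 0.016], 0],
    [[0, 0, 0], 0]
  ],
  "only": "pos|wrist"
}}

```text
tool_pos: [0.4934, 0.3017, 0.0192]
wrist_force: [-0.7, -0.1, -2.1]
```

Request:
{"api": "advance", "payload": {
  "ticks": [
    [[0, 0, 0.016], 0],
    [[0, 0, 0], 0],
    [[0, 0, 0], 0]
  ],
  "only": "pos|wrist"
}}

```text
tool_pos: [0.4935, 0.3017, 0.0183]
wrist_force: [0.5, 0.1, -2.5]
```

Request:
{"api": "advance", "payload": {
  "ticks": [
    [[0, 0, 0.016], 0],
    [[0, 0, 0], 0],
    [[0, 0, 0], 0]
  ],
  "only": "pos|wrist"
}}

```text
tool_pos: [0.4934, 0.3017, 0.0173]
wrist_force: [0.8, 0.2, -2.0]
```

To row units: 0.0007 m is 0.0112.

Request:
{"api": "advance", "payload": {
  "ticks": [
    [[0, 0, 0.0112], 0],
    [[0, 0, 0], 0],
    [[0, 0, 0], 0]
  ],
  "only": "pos|wrist"
}}

```text
tool_pos: [0.4934, 0.3017, 0.0166]
wrist_force: [-0.1, 0.5, -2.0]
```

Request:
{"api": "advance", "payload": {
  "ticks": [
    [[0, 0, 0.0112], 0],
    [[0, 0, 0], 0],
    [[0, 0, 0], 0]
  ],
  "only": "pos|wrist"
}}

```text
tool_pos: [0.4936, 0.3018, 0.0163]
wrist_force: [-1.5, -1.6, 3.7]
```

The wrist force rose from -2 N to +3.7 N, so the pack is on the floor. Releasing, then retracting straight up.

Request:
{"api": "advance", "payload": {
  "ticks": [
    [[0, 0, 0], 0],
    [[0, 0, 0], 0],
    [[0, 0, 0], 0],
    [[0, 0, 0], 0]
  ],
  "aperture": 0.75
}}

```text
time: 10.72
tool_pos: [0.4935, 0.3017, 0.0158]
tcp_rot: [-3.138, -0.139, -0.0]
wrist_force: [0.7, 0.8, -0.1]
width: 0.748
grip_force: 0.0
```

Request:
{"api": "advance", "payload": {
  "ticks": [
    [[0, 0, -0.16], 0],
    [[0, 0, -0.48], 0],
    [[0, 0, -0.8], 0],
    [[0, 0, -0.8], 0],
    [[0, 0, -0.8], 0]
  ],
  "only": "wrist|pos"
}}

```text
tool_pos: [0.4934, 0.3017, 0.2083]
wrist_force: [-0.3, -0.0, 0.7]
```

Request:
{"api": "advance", "payload": {
  "ticks": [
    [[-0.8, 0, 0], 0],
    [[-0.8, 0, 0], 0],
    [[-0.32, 0, 0], 0],
    [[0, 0, 0], 0]
  ]
}}

```text
time: 11.85
tool_pos: [0.3734, 0.2912, 0.2065]
tcp_rot: [-3.138, -0.141, -0.002]
wrist_force: [0.6, 0.3, -1.0]
width: 0.746
grip_force: 0.0
```

```bash
python3 - <<'E'
from h import *
a=bot.read_camera('top');b=bot.read_camera('scene')
for n,i,(x,y,w,H) in(("top",a,(130,210,80,100)),("scene",b,(430,225,75,85))):
    s=cv2.cvtColor(i,cv2.COLOR_RGB2HSV)[y:y+H,x:x+w]
    L=cv2.connectedComponentsWithStats(((s[...,1]<45)&(s[...,2]>185)).astype(np.uint8));k=L[2][1:,4].argmax()+1
    print(n,L[2][k],ray(n,L[3][k]+(x,y),.044))
c=[cv2.resize(i[y:y+H,x:x+w,::-1],(390,400)) for i,(x,y,w,H) in((a,(120,200,100,100)),(b,(410,215,100,100)))]
f=cv2.resize(a[100:320,200:600,::-1],(364,200))
cv2.imwrite("pics/end.png",np.vstack([np.hstack(c),np.pad(f,((0,0),(0,416),(0,0)))]))
E
```

```text
top [ 23  34  13  20 240] [[0.49279509 0.30092767]]
scene [ 37  20  14  16 194] [[0.49407794 0.30037804]]
```

View pics/end.png

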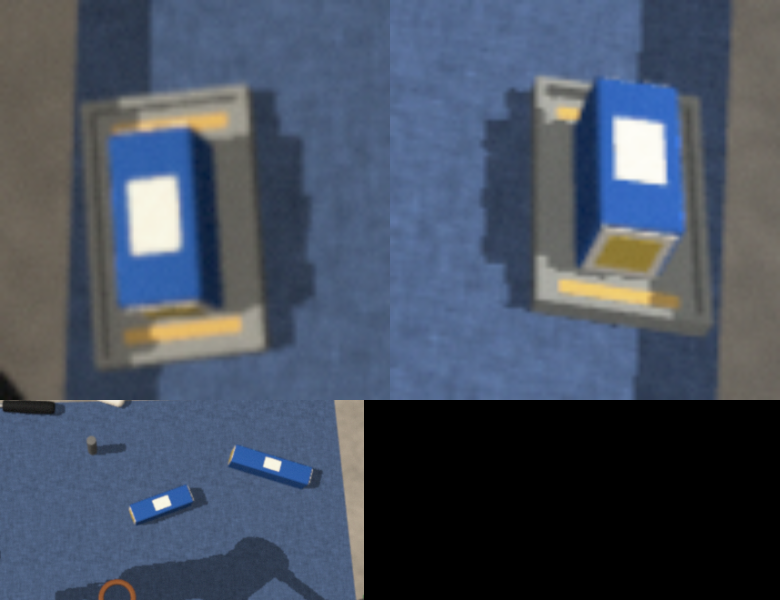

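The pack lies flat inside the rim, its label at crop pixel (153,215) in the top view. Both views put it within about 2 mm of the tray centre, and the longer packs look undisturbed.

```bash
python3 -c "
from workcell import bot
print(bot.finish_job())"
```

```text
the job is handed in; nothing more can be done
None
```

The short pack is lying flat in the tray, within about 2 mm of its centre in both camera views; the grip stayed near 23 N, the longer packs look unmoved, and the job is handed in (no verdict was returned).

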